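# Refit the crank of a hand chopper on its D-shaft

## Robot

A 6-joint arm with a two-finger parallel gripper is mounted at the origin on a cart in front of the work surface, level with it; the furniture and walls round the work are solid. World frame = base frame: x ahead of the robot, y to its left, z up, the work surface at z = 0. Lengths are in m, angles in rad, forces in N, time in s.
With the tool pointing down it reaches from about 0.3 to 0.75 m from the base axis. Payload 8.5 kg.
Tool frame: the origin (TCP) lies at the very end of the fingers, on their centre line; the grasp point (between the pads) lies 19 mm behind it (manip.grip_depth is the distance from the TCP to the grasp point, in m); z points along the fingers, y is the line along which they close (so a half turn about z gives the same grasp; the last joint's range is limited). The gripper opens to 85 mm and grips with 20 to 120 N. Pads are 22 mm wide; open, the fingers measure 114 mm over their backs; the gripper's body (76 mm by 85 mm) begins 54 mm behind the grasp point. The pads swing forward as they close: fully open they stand 13 mm farther back than shut.
Start: joints at [0.923, 0.381, 1.297, -0, 1.464, -0.215], TCP at [0.231, 0.499, 0.231] pointing down, gripper open.
Joint ranges: [-3.11, 3.11], [-0.89, 2.33], [0.22, 2.48], [-1.42, 4.56], [0.17, 2.85], [-2.88, 2.88]. Speed limits (rad/s): [2.39, 2.39, 3.14, 3.14, 3.14, 3.14].

## Interface

Orientations are given as a 3x3 rotation matrix whose columns are the frame's x, y, z axes.
In Python, from cell import manip, optics, probe_bus gives the robot as it stands (manip), with the cameras (optics) and the readings (probe_bus).
- The arm moves only by the shell command python3 drive.py FILE [FORCE], which reads ROWS from the file FILE. ROWS is a JSON object whose key "ticks" holds a list of rows, 1 to 10 of them, each of 5 numbers: the opening from 0.0 (shut) to 1.0 (fully open), then dx, dy, dz in m, then a turn about the tool's z in rad; each row shifts and turns the commanded pose from where the row before left it, along the tool's axes as they then stand; what a row does not reach is not made up. A row lasts 1/12 s, in which the tool goes at most 0.0417 m and 0.125 rad, less where a joint would pass 70% of its speed; a pose out of reach is approached as far as the arm can. The fingers move at their own pace and stop on an object; FORCE is the grip in N (left out, the last holds). Time passes only in rows, so rows that do not move let the fingers close. It prints the time, the measured TCP pose, the force, the opening and the grip force at its end. Input that does not fit is refused with a message, and nothing moves.
- probe_bus.observe(): the state, without advancing time (a new reading comes with each control period).
- optics.read_camera(name): name is "side" or "top"; returns a dict with "frame" (420x560x3 uint8, red, green, blue), "mtx" (3x3 intrinsics, pixels), "extrinsics" (4x4, takes a point from camera to world coordinates). Camera axes: x right, y down, z forward; pixel columns grow to the right and rows downward; lengths in m; the calibration is good to about 2 mm. A picture is of the moment at which its call begins. There is no depth.
- manip.close_job(): hands the job in; it is judged then, once.
The state is a dict: "time_s": time; "joint_positions": joint angles; "joint_velocities": joint speeds; "tau": joint torques, N m; "tcp_pos": TCP position; "ee_rot": TCP orientation; "contact_force": force on the tool from outside, world axes, zero at the start; "moment": the same for the moment, N m; "opening": opening from 0.0 (shut) to 1.0 (fully open); "gripper_force": force on a finger pad.
Only numpy, scipy, OpenCV 4.12 (cv2) and the standard library are available. Lean on these libraries where they do the work, as an engineer would, in place of code of your own. Each camera call takes 0.05 s, during which the arm holds its last target. There are 200 camera calls.

## Task

The crank of the hand-cranked chopper has been taken off. First take whichever spice jar or dropper bottle stands inside the crank's swing and set it down upright on the worktop, well clear; then fit the crank on the drive shaft, pressing lightly and turning it slowly until the flats line up and it drops fully home. Finally crank one full turn clockwise (seen from above) to check that it drives and let go, without knocking anything over or shoving the tin, the timer or the cup.

Things in the scene. Friction and masses are not known exactly. Their poses are not given: they have to be found in the camera images.
- chopper: Hand-cranked chopper, held fast to the worktop by its rubber suction foot (116 mm across, 13 mm high, black tab on one side): clear bowl 106 mm across with steel blades. It does not move. Origin: centre of the foot's underside, on the worktop; z up along the drive axis.
- seat (a point): Centre of the top face of the 36 mm round boss on the chopper's green lid (lid 115 mm across), 76 mm above the worktop, on the drive axis. The crank's hub stands on this face when it is fully home. Fixed; z up.
- shaft_top (a point): Centre of the top end of the steel drive shaft that stands up out of the boss: 26 mm tall, 18 mm in diameter, with one flat 5.5 mm from the axis over its whole height (D section, edge of the top end bevelled by 0.8 mm). Its x axis points squarely out of the flat, z up; it turns with the shaft.
- drive_shaft (a joint): Angle of the drive shaft in rad, near 0 at the start (within 0.1); grows as the shaft turns CLOCKWISE seen from above. It turns without end, with a stiff drag of about 0.2 N m (3 to 9 N at the handle with the rubbing of the fit; hold the knob firmly), and stays where it is left.
- crank: Loose crank, 122 mm long, about 0.25 kg (centre of mass 12 mm out along the arm), lying upright on the worktop. Origin: centre of the hub's underside; z up along the hub's axis; x points along the arm to the knob. Black hub 38 mm in diameter, 24 mm high; flat aluminium arm 16 mm wide, from 8 to 17 mm above the origin. Home: origin at seat, x axis along shaft_top's x axis.
- crank_handle (a point): Middle of the green barrel knob, 90 mm from the hub's axis along the arm, 46 mm above the crank's origin. Knob 26 mm in diameter, from 20 to 58 mm above the origin, spins freely on its upright pin. The crank's swing reaches 103 mm from the axis; when home the arm is 84 mm above the worktop and the nut under the knob 76 mm. Axes as the crank's.
- spice_a: Spice jar with red cap, round, 45 mm across and 106 mm high, 0.11 kg. Origin: centre of its underside. This, spice_b or dropper (which one varies) stands within the crank's swing, its centre 90 to 107 mm from the drive axis; the other two stand elsewhere.
- spice_b: Second spice jar, just like spice_a. Origin: centre of its underside. Room to set a jar down: the worktop (z = 0) is free from x = 0.35 to 0.52 m over y = -0.45 to 0.10 m, in front of the sink (its opening begins at x = 0.53 and spans y = -0.42 to 0.10), except for what is listed here.
- dropper: Green dropper bottle with white bulb, 114 mm high, 0.06 kg; its body is a 35 mm square with rounded corners up to 78 mm, its middle at x = +2.5 mm, y = -1.5 mm from the origin; neck and bulb above are 15 to 23 mm thick. Origin: on its underside.
- food_tin: Tin of food, 58 mm across, 72 mm high, a bystander. Origin: centre of its underside.
- kitchen_timer: Round cream kitchen timer, 62 mm across, 58 mm high, a bystander. Origin: centre of its underside.
- cup: White coffee cup with a handle, 62 x 88 mm, 50 mm high, a bystander. Origin: under its centre.
- chopper_lid: The chopper's green round lid with the drive shaft in it, fixed on the bowl, at any turn. Origin: on the drive axis at the lid's lower edge, 54 mm above the worktop and 22 mm below seat.
- crank_cap (a point): Place to grip the crank over its hub: round ribbed black cap, 34 mm in diameter, from 29 to 48 mm above the crank's origin; this point is on its axis, 44 mm above the origin. Axes as the crank's.
- crank_bore (a point): Start of the hub's D bore, on its axis 6 mm above the crank's origin. Below: lead-in cone, 25 mm wide at the mouth, 21 mm here. From here to 30 mm above the origin: 20 mm bore, its flat on the ARM's side (+x), 6.5 mm from the axis. It drops only when turned to within 8 degrees (15 if off-centre) of the shaft; else it rests on the shaft's end, origin 20 mm above seat. Axes as crank's.

How it is judged:
On the way, in this order (a step that is already met when the one before it is completed fails the run):
1. both spice jars and the dropper bottle stand upright on the worktop, outside the crank's swing (centres over 125 mm from the drive axis) (horizontal distance between each of spice_a, spice_b, dropper and seat above 0.125 m and height (world z) of each of spice_a, spice_b, dropper below 0.006 m and angle between each of spice_a, spice_b, dropper's own z axis and vertical below 0.1 rad), for 0.2 s.
2. the crank is fully home on the shaft: hub on the boss within 3 mm, upright (z of crank in the frame of seat below 0.003 m and horizontal distance between crank and seat below 0.003 m and angle between crank's own z axis and vertical below 0.06 rad), for 0.2 s.
3. with the crank home, the drive shaft has been turned clockwise through a full turn (joint over 5.2 rad) (value of joint drive_shaft above 5.2 rad and z of crank in the frame of seat below 0.006 m), for 0.1 s.
At the end, for the whole second after the job is handed in: The crank is fully home on the shaft (hub within 3 mm of the boss and of its centre, upright, at rest), the shaft turned a full turn clockwise (joint over 5.2 rad); jars and dropper bottle stand upright on the worktop, centres over 125 mm from the drive axis; tin, timer and cup still stand (all of step 1 and all of step 2 and value of joint drive_shaft above 5.2 rad and linear speed of crank below 0.02 m/s and height (world z) of each of spice_a, spice_b, dropper above -0.006 m and angle between each of food_tin, kitchen_timer, cup's own z axis and vertical below 0.1 rad); the robot touches nothing.
It fails at once if a spice jar or the dropper bottle is tipped over (angle between any of spice_a, spice_b, dropper's own z axis and vertical above 0.6 rad).
It fails at once if the tin, the timer or the cup is pushed more than 30 mm (distance of any of food_tin, kitchen_timer, cup from where it was at the start of the episode above 0.03 m).
It fails at once if the crank, not yet home, is forced or wedged onto the shaft with a contact force over 80 N (contact force between crank and chopper_lid above 80 N and z of crank in the frame of seat above 0.006 m).
It also fails if it takes over 72 s, if anything falls off the work surface, if the arm or the gripper's body presses on something with over 40 N, if the wrist force passes 120 N, or if a joint passes its speed limit or range.

## Working session

There is one attempt and no reset: what is moved stays moved. The work goes in short steps, Python scripts to look and compute and a shell command to move; the robot and the scene stay as the last step left them, time stands still between calls to the robot, and variables do not carry over. Pictures are saved under pics/ and viewed, at most 10 in all, crops included, and the job is handed in when it is done.

```bash
ls; mkdir -p pics; python3 - <<'E'
from cell import manip, optics, probe_bus
import cv2
for n in("top","side"):
    c=optics.read_camera(n); cv2.imwrite(f"pics/{n}0.png",c["frame"][:,:,::-1]); print(n,c["mtx"].round(1).tolist(),c["extrinsics"].round(3).tolist())
s=probe_bus.observe(); print(s["ee_rot"],s["tcp_pos"],manip.grip_depth)
E
```

```text
cell.py
drive.py
pics
top [[432.4, 0.0, 282.6], [0.0, 432.4, 218.1], [0.0, 0.0, 1.0]] [[-0.016, -0.992, 0.124, 0.354], [-1.0, 0.016, 0.002, 0.056], [-0.004, -0.124, -0.992, 1.55], [0.0, 0.0, 0.0, 1.0]]
side [[469.5, 0.0, 277.0], [0.0, 469.5, 205.5], [0.0, 0.0, 1.0]] [[-0.984, -0.084, 0.16, 0.298], [-0.179, 0.542, -0.821, 1.235], [-0.018, -0.836, -0.548, 0.896], [0.0, 0.0, 0.0, 1.0]]
[[-9.07813970e-01  4.19372361e-01 -7.86851084e-04]
 [ 4.19373016e-01  9.07813370e-01 -1.07619343e-03]
 [ 2.62988153e-04 -1.30696755e-03 -9.99999111e-01]] [0.23051845 0.49907035 0.23076799] 0.0187
```

View pics/top0.png

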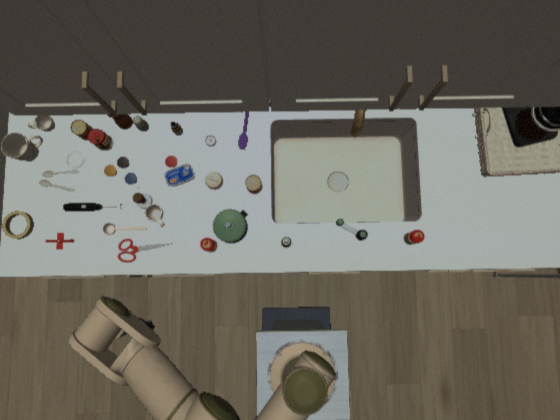

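View pics/side0.png

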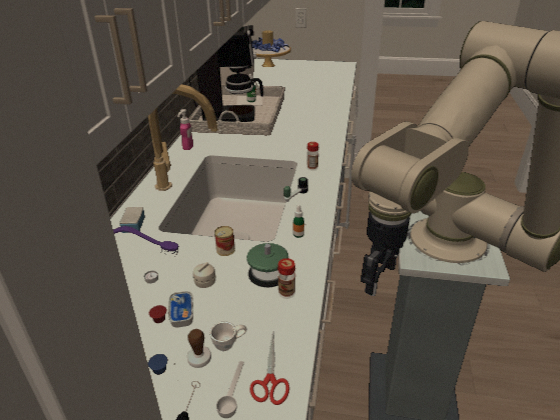

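Top view: the red-cap jar at (208,244) stands beside the chopper at (229,226). The crank's black cap is near (362,235) and its green knob near (340,222). The dropper is at (286,242) and the second jar at (416,237). I'll zoom in to get exact pixels.

```bash
python3 - <<'E'
import cv2,numpy as np
t=cv2.imread("pics/top0.png"); s=cv2.imread("pics/side0.png")
a=cv2.resize(t[200:260,190:270],None,fx=7,fy=7,interpolation=cv2.INTER_CUBIC)[:, :]
b=cv2.resize(t[205:260,320:432],None,fx=7,fy=7,interpolation=cv2.INTER_CUBIC)
cv2.imwrite("pics/a.png",a)
c=np.zeros((590,800,3),np.uint8); 
x=cv2.resize(t[205:255,190:270],None,fx=5,fy=5,interpolation=cv2.INTER_CUBIC); c[:250,:400]=x
x=cv2.resize(t[210:250,325:389],None,fx=6,fy=6,interpolation=cv2.INTER_CUBIC); c[:240,405:789]=x
x=cv2.resize(s[230:300,240:320],None,fx=4.8,fy=4.8,interpolation=cv2.INTER_CUBIC); c[252:588,:384]=x
x=cv2.resize(s[170:210,275:339],None,fx=6,fy=6,interpolation=cv2.INTER_CUBIC); c[252:492,405:789]=x
cv2.imwrite("pics/crops.png",c)
E
```

```text
(no output)
```

View pics/crops.png

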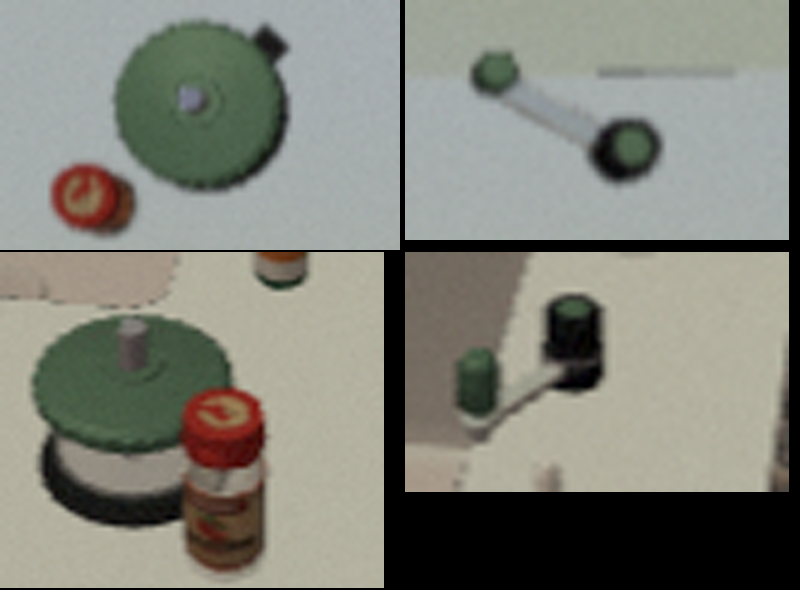

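```bash
cat > h.py <<'E'
import cv2,numpy as np
from cell import manip, optics, probe_bus
def ray(c,u,v):
    E=c["extrinsics"]; d=E[:3,:3]@np.linalg.solve(c["mtx"],[u,v,1]); return E[:3,3],d
def atz(c,u,v,z):
    o,d=ray(c,u,v); return (o+d*(z-o[2])/d[2])
def proj(c,p):
    E=c["extrinsics"]; q=c["mtx"]@(E[:3,:3].T@(np.asarray(p)-E[:3,3])); return q[:2]/q[2]
def tri(c1,p1,c2,p2):
    A=[];b=[]
    for c,p in((c1,p1),(c2,p2)):
        o,d=ray(c,*p); d/=np.linalg.norm(d); M=np.eye(3)-np.outer(d,d); A.append(M); b.append(M@o)
    x,r,_,_=np.linalg.lstsq(np.vstack(A),np.hstack(b),rcond=None); return x,r**.5
def blob(c,lo,hi,box):
    x0,y0,x1,y1=box; f=c["frame"][y0:y1,x0:x1]; h=cv2.cvtColor(f,cv2.COLOR_RGB2HSV)
    m=cv2.inRange(h,lo,hi); n,_,st,ce=cv2.connectedComponentsWithStats(m)
    i=1+st[1:,4].argmax(); return ce[i]+[x0,y0],st[i].tolist()
E
python3 - <<'E'
from h import *
t=optics.read_camera("top"); s=optics.read_camera("side")
G=((40,50,20),(90,255,255)); 
for n,c,b in(("lid t",t,(205,200,255,250)),("knob t",t,(330,212,347,229)),("cap t",t,(354,226,372,244)),("knob s",s,(282,183,295,202)),("cap s",s,(296,170,312,190))):
    p,st=blob(c,*G,b); print(n,p,st)
p,st=blob(t,(40,50,20),(90,255,255),(205,200,255,250))
print("lid",atz(t,*p,.07))
pts={"shaft":((227.6,224.2),(267.3,244.6),.102),"jar":((206.4,244),(286.5,262.3),.106),"cap":((362.5,234.2),(302.8,179),.048),"knob":((339.7,221.4),(287,186.5),.058)}
for k,(a,b,z) in pts.items(): print(k,tri(t,a,s,b),atz(t,*a,z),atz(s,*b,z))
for n,a,z in(("dropper",(286,241),.11),("jarB",(416.5,237),.106),("tin",(253,183),.07),("timer",(214,180),.058)): print(n,atz(t,*a,z))
E
```

```text
lid t [229.80793854 225.63380282] [9, 10, 32, 32, 781]
knob t [339.5862069  221.55172414] [7, 7, 6, 6, 29]
cap t [362.53333333 233.8       ] [6, 5, 6, 7, 30]
knob s [286.56666667 191.15      ] [2, 3, 6, 11, 60]
cap s [302.5 179. ] [4, 8, 6, 3, 14]
lid [0.5158091  0.24123764 0.07      ]
shaft (array([0.51814279, 0.24449481, 0.10459118]), array([0.00163049])) [0.51728369 0.24467614 0.102     ] [0.52004507 0.24120573 0.102     ]
jar (array([0.45285193, 0.31470423, 0.10896414]), array([0.00240683])) [0.45135495 0.31504536 0.106     ] [0.45515954 0.31123476 0.106     ]
cap (array([ 0.48205032, -0.21773689,  0.05030072]), array([0.00197962])) [ 0.48084586 -0.21826185  0.048     ] [ 0.48396811 -0.22173117  0.048     ]
knob (array([ 0.52661313, -0.13842096,  0.0618787 ]), array([0.00174835])) [ 0.52582315 -0.13904122  0.058     ] [ 0.52894141 -0.14488334  0.058     ]
dropper [0.45690475 0.04879975 0.11      ]
jarB [ 0.46368673 -0.38770487  0.106     ]
tin [0.66401131 0.16029825 0.07      ]
timer [0.67952238 0.29833621 0.058     ]
```

```bash
cat >> h.py <<'E'
def to(*p):
    s=probe_bus.observe(); d=s["ee_rot"].T@(np.array(p)-s["tcp_pos"]) if hasattr(s["ee_rot"],"T") else np.array(s["ee_rot"]).T@(np.array(p)-s["tcp_pos"])
    print("delta",p,d.round(4),"yaw y",np.degrees(np.arctan2(np.array(s["ee_rot"])[1,1],np.array(s["ee_rot"])[0,1])).round(1))
E
echo '{"ticks":[[1, 0, 0, 0, 0.1], [1, 0, 0, 0, 0.1], [1, 0, 0, 0, 0.1], [1, 0, 0, 0, 0.096], [1, 0, 0, 0, 0]]}' > mv.in && python3 drive.py mv.in
python3 -c "
from h import *
to(.453,.313,.18);to(.453,.313,.066)"
```

```text
time_s: 0.62
tcp_pos: [0.2306, 0.4992, 0.2311]
ee_rot: [[-0.673, 0.739, -0.0], [0.739, 0.673, -0.0], [-0.0, -0.0, -1.0]]
contact_force: [0.2, 0.1, -0.8]
opening: 0.996
gripper_force: 0.0
delta (0.453, 0.313, 0.18) [-0.2874  0.0391  0.0511] yaw y 42.3
delta (0.453, 0.313, 0.066) [-0.2874  0.0391  0.1651] yaw y 42.3
```

```bash

echo '{"ticks":[[1, -0.036, 0.0049, 0.0065, 0], [1, -0.036, 0.0049, 0.0065, 0], [1, -0.036, 0.0049, 0.0065, 0], [1, -0.036, 0.0049, 0.0065, 0], [1, -0.036, 0.0049, 0.0065, 0], [1, -0.036, 0.0049, 0.0065, 0], [1, -0.036, 0.0049, 0.0065, 0], [1, -0.035, 0.0049, 0.0055, 0], [1, 0, 0, 0, 0], [1, 0, 0, 0, 0]]}' > mv.in && python3 drive.py mv.in
python3 -c "
from h import *
to(.453,.313,.066)
t=optics.read_camera('top');s=optics.read_camera('side')
a=cv2.resize(t['frame'][190:260,180:270],None,fx=4.4,fy=4.4);b=cv2.resize(s['frame'][200:300,230:330],None,fx=4,fy=4)
o=np.zeros((400,800,3),np.uint8);o[:a.shape[0],:a.shape[1]]=a;o[:,400:]=b;cv2.imwrite('pics/j1.png',o[:,:,::-1])"
```

```text
time_s: 1.45
tcp_pos: [0.4545, 0.313, 0.1797]
ee_rot: [[-0.676, 0.737, -0.001], [0.737, 0.676, -0.0], [0.001, -0.001, -1.0]]
contact_force: [-0.2, 0.3, 1.3]
opening: 1.002
gripper_force: 0.0
delta (0.453, 0.313, 0.066) [ 0.0009 -0.0009  0.1137] yaw y 42.5
```

View pics/j1.png

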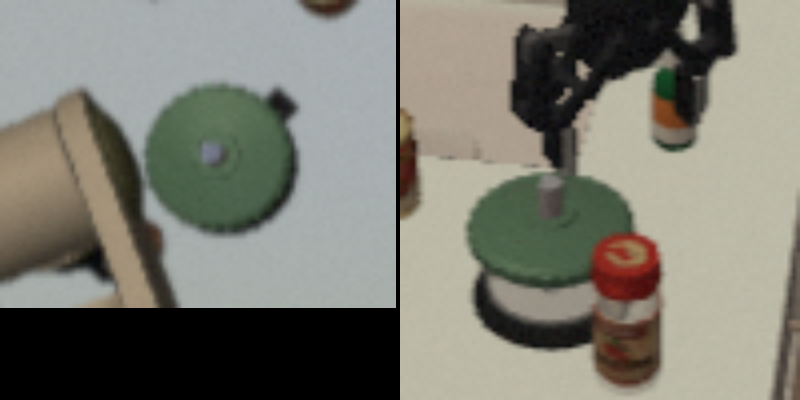

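The arm hides the jar from the top camera. The side view shows the jar cap at about (286,263), with the two fingertips at about (268,238) and (302,226) straddling it from above. Next I descend.

```bash
python3 -c "
from h import *
print(proj(optics.read_camera('side'),probe_bus.observe()['tcp_pos']))"
echo '{"ticks":[[1, 0.0009, -0.0009, 0.03, 0], [1, 0, 0, 0.03, 0], [1, 0, 0, 0.03, 0], [1, 0, 0, 0.023, 0], [1, 0, 0, 0, 0], [0, 0, 0, 0, 0], [0, 0, 0, 0, 0], [0, 0, 0, 0, 0], [0, 0, 0, 0, 0], [0, 0, 0, 0, 0]]}' > mv.in && python3 drive.py mv.in 40
echo '{"ticks":[[0, 0, 0, 0, 0], [0, 0, 0, 0, 0], [0, 0, 0, 0, 0]]}' > mv.in && python3 drive.py mv.in
```

```text
[287.00812887 240.34205971]
time_s: 2.43
tcp_pos: [0.4531, 0.3148, 0.0692]
ee_rot: [[-0.676, 0.737, 0.003], [0.737, 0.676, 0.002], [-0.001, 0.004, -1.0]]
contact_force: [-0.7, 0.4, 6.8]
opening: 0.508
gripper_force: 39.9
time_s: 2.68
tcp_pos: [0.4531, 0.3148, 0.0692]
ee_rot: [[-0.676, 0.737, 0.003], [0.737, 0.676, 0.002], [-0.001, 0.003, -1.0]]
contact_force: [-0.4, 0.6, 6.7]
opening: 0.507
gripper_force: 39.9
```

```bash

echo '{"ticks":[[0, 0, 0, -0.02, 0], [0, 0, 0, -0.035, 0], [0, 0, 0, -0.035, 0], [0, 0, 0, -0.035, 0], [0, 0, 0, -0.02, 0], [0, 0, 0, 0, 0]]}' > mv.in && python3 drive.py mv.in
python3 -c "
from h import *
to(.42,-.07,.209)"
```

```text
time_s: 3.18
tcp_pos: [0.4536, 0.3149, 0.2177]
ee_rot: [[-0.676, 0.737, 0.009], [0.737, 0.676, 0.004], [-0.003, 0.009, -1.0]]
contact_force: [-0.5, -0.2, -1.8]
opening: 0.506
gripper_force: 41.1
delta (0.42, -0.07, 0.209) [-0.2609 -0.285   0.007 ] yaw y 42.5
```

```bash

echo '{"ticks":[[0, -0.01, -0.011, 0, 0], [0, -0.022, -0.024, 0, 0], [0, -0.024, -0.026, 0, 0], [0, -0.024, -0.026, 0, 0], [0, -0.024, -0.026, 0, 0], [0, -0.024, -0.026, 0, 0], [0, -0.024, -0.026, 0, 0], [0, -0.024, -0.026, 0, 0], [0, -0.024, -0.026, 0, 0], [0, -0.024, -0.026, 0, 0]]}' > mv.in && python3 drive.py mv.in
echo '{"ticks":[[0, -0.022, -0.025, 0, 0], [0, -0.011, -0.013, 0, 0], [0, 0, 0, 0, 0], [0, 0, 0, 0, 0]]}' > mv.in && python3 drive.py mv.in
python3 -c "
from h import *
to(.42,-.07,.0685)
print(probe_bus.observe()['joint_positions'])"
```

```text
time_s: 4.02
tcp_pos: [0.4235, -0.0165, 0.2118]
ee_rot: [[-0.676, 0.737, -0.001], [0.737, 0.676, 0.0], [0.001, -0.0, -1.0]]
contact_force: [0.9, -0.7, -1.3]
opening: 0.511
gripper_force: 41.2
time_s: 4.35
tcp_pos: [0.4183, -0.0655, 0.2117]
ee_rot: [[-0.674, 0.739, -0.001], [0.739, 0.674, 0.001], [0.001, -0.0, -1.0]]
contact_force: [0.8, 0.1, -1.5]
opening: 0.511
gripper_force: 41.2
delta (0.42, -0.07, 0.0685) [-0.0047 -0.0017  0.1432] yaw y 42.4
[-4.36643915e-01  1.76746915e-01  1.65363096e+00  1.72165435e-04
  1.31247855e+00 -1.17658272e+00]
```

```bash

echo '{"ticks":[[0, 0, 0, 0.03, 0], [0, 0, 0, 0.04, 0], [0, 0, 0, 0.035, 0], [0, 0, 0, 0.022, 0], [0, 0, 0, 0.009, 0], [0, 0, 0, 0.004, 0], [0, 0, 0, 0, 0], [0, 0, 0, 0, 0]]}' > mv.in && python3 drive.py mv.in
```

```text
time_s: 5.02
tcp_pos: [0.4191, -0.0646, 0.0728]
ee_rot: [[-0.676, 0.736, 0.001], [0.736, 0.676, -0.0], [-0.001, 0.0, -1.0]]
contact_force: [-0.7, -1.1, -0.7]
opening: 0.513
gripper_force: 41.3
```

```bash

echo '{"ticks":[[0, 0, 0, 0.003, 0], [0, 0, 0, 0.0015, 0], [0, 0, 0, 0, 0]]}' > mv.in && python3 drive.py mv.in
echo '{"ticks":[[0.8, 0, 0, 0, 0], [0.8, 0, 0, 0, 0], [1, 0, 0, 0, 0], [1, 0, 0, 0, 0], [1, 0, 0, -0.02, 0], [1, 0, 0, -0.04, 0], [1, 0, 0, -0.04, 0], [1, 0, 0, -0.02, 0], [1, 0, 0, 0, 0]]}' > mv.in && python3 drive.py mv.in
python3 -c "
from h import *
c=np.array(probe_bus.observe()['tcp_pos'])
to(.4825,-.22,.15)"
```

```text
time_s: 5.27
tcp_pos: [0.4196, -0.0653, 0.0691]
ee_rot: [[-0.676, 0.737, 0.003], [0.737, 0.676, -0.001], [-0.003, 0.001, -1.0]]
contact_force: [-0.6, 1.3, 10.1]
opening: 0.509
gripper_force: 42.1
time_s: 6.02
tcp_pos: [0.4204, -0.0658, 0.1919]
ee_rot: [[-0.676, 0.737, 0.008], [0.737, 0.676, -0.004], [-0.008, 0.003, -1.0]]
contact_force: [-0.5, -1.0, -0.5]
opening: 0.998
gripper_force: 0.0
delta (0.4825, -0.22, 0.15) [-0.1553 -0.0586  0.0429] yaw y 42.5
```

```bash
python3 - <<'E'
from h import *
o=np.zeros((600,800,3),np.uint8)
for i,n in enumerate(("top","side")):
    cs=[optics.read_camera(n) for _ in range(12)]
    m=np.mean([c["frame"].astype(float) for c in cs],0); np.save(f"/tmp/{n}.npy",m)
    print(n,np.std([c["frame"][225,228].astype(float) for c in cs],0))
    u,v=proj(cs[0],(.5185,.243,.09)).round().astype(int)
    k=cv2.resize(m[v-9:v+9,u-9:u+9],(400,400),interpolation=cv2.INTER_CUBIC); print(n,"origin",u-9,v-9,"x",400/18)
    o[:400,400*i:400*i+400]=np.clip(k*1.2,0,255)
j=cv2.resize(np.load("/tmp/side.npy")[160:260,230:350],(240,200)); o[400:,:240]=j
j=cv2.resize(np.load("/tmp/top.npy")[200:260,250:400],(500,200)); o[400:,300:]=j
cv2.imwrite("pics/shaft.png",o[:,:,::-1])
E
```

```text
top [1.18731724 1.43372088 1.57233019]
top origin 220 215 x 22.22222222222222
side [1.86338998 1.67497927 1.57233019]
side origin 259 240 x 22.22222222222222
```

View pics/shaft.png

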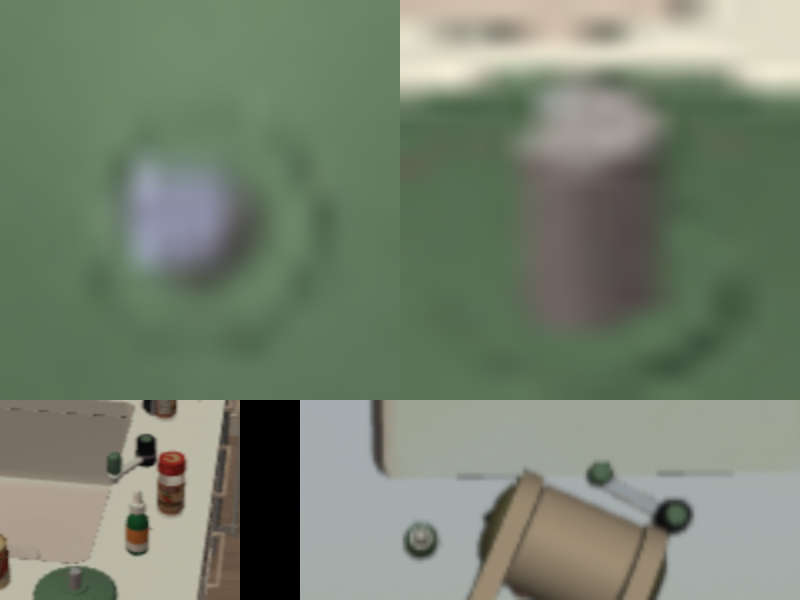

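The averaged pictures show the shaft's D with its flat on the left, at about (226,224) in the top view. So the flat faces world +y, a yaw of about 85°. The jar stands upright on the worktop at its new place, near side pixel (316,200), and the crank hasn't moved.

```bash

echo '{"ticks":[[1, 0, 0, 0, 0.115], [1, 0, 0, 0, 0.115], [1, 0, 0, 0, 0.115], [1, 0, 0, 0, 0.115], [1, 0, 0, 0, 0.115], [1, 0, 0, 0, 0.115], [1, 0, 0, 0, 0.115], [1, 0, 0, 0, 0.115], [1, 0, 0, 0, 0.115], [1, 0, 0, 0, 0.115]]}' > mv.in && python3 drive.py mv.in
echo '{"ticks":[[1, 0, 0, 0, 0.11], [1, 0, 0, 0, 0]]}' > mv.in && python3 drive.py mv.in
python3 -c "
from h import *
to(.4824,-.22,.12)"
```

```text
time_s: 8.05
tcp_pos: [0.4188, -0.0651, 0.1878]
ee_rot: [[0.402, 0.916, 0.0], [0.916, -0.402, -0.0], [0.0, 0.0, -1.0]]
contact_force: [-0.2, -0.8, 0.3]
opening: 1.003
gripper_force: 0.0
time_s: 8.22
tcp_pos: [0.4188, -0.0651, 0.1878]
ee_rot: [[0.498, 0.867, 0.0], [0.867, -0.498, 0.0], [0.0, 0.0, -1.0]]
contact_force: [0.9, 0.4, -0.6]
opening: 0.999
gripper_force: 0.0
delta (0.4824, -0.22, 0.12) [-0.1026  0.1324  0.0678] yaw y -29.9
```

```bash

echo '{"ticks":[[1, -0.02, 0.026, 0, 0], [1, -0.02, 0.026, 0, 0], [1, -0.02, 0.026, 0.01, 0], [1, -0.02, 0.026, 0.028, 0], [1, -0.02, 0.026, 0.03, 0], [1, -0.0026, 0.0024, 0, 0], [1, 0, 0, 0, 0], [1, 0, 0, 0, 0]]}' > mv.in && python3 drive.py mv.in
python3 -c "
from h import *
to(.4824,-.22,.025)
print(proj(optics.read_camera('side'),probe_bus.observe()['tcp_pos']))
"
```

```text
time_s: 8.88
tcp_pos: [0.4817, -0.2164, 0.1232]
ee_rot: [[0.494, 0.87, 0.0], [0.87, -0.494, 0.0], [0.0, -0.0, -1.0]]
contact_force: [-0.8, 0.2, 0.2]
opening: 0.999
gripper_force: 0.0
delta (0.4824, -0.22, 0.025) [-0.0028  0.0024  0.0982] yaw y -29.6
[303.47571799 161.09192412]
```

```bash

echo '{"ticks":[[1, -0.0014, 0.0012, 0.03, 0], [1, 0, 0, 0.03, 0], [1, 0, 0, 0.02, 0], [1, 0, 0, 0.01, 0], [1, 0, 0, 0, 0], [1, 0, 0, 0, 0]]}' > mv.in && python3 drive.py mv.in
python3 -c "
from h import *
to(.4824,-.22,.025)
"
```

```text
time_s: 9.43
tcp_pos: [0.4826, -0.2184, 0.034]
ee_rot: [[0.494, 0.869, 0.001], [0.869, -0.494, -0.001], [-0.0, 0.002, -1.0]]
contact_force: [-0.0, -0.2, -0.1]
opening: 1.003
gripper_force: 0.0
delta (0.4824, -0.22, 0.025) [-0.0015  0.0006  0.009 ] yaw y -29.6
```

```bash

echo '{"ticks":[[1, -0.0015, 0.0006, 0.007, 0], [1, 0, 0, 0, 0], [0, 0, 0, 0, 0], [0, 0, 0, 0, 0], [0, 0, 0, 0, 0], [0, 0, 0, 0, 0], [0, 0, 0, 0, 0], [0, 0, 0, 0, 0], [0, 0, 0, 0, 0]]}' > mv.in && python3 drive.py mv.in 70
echo '{"ticks":[[0, 0, 0, -0.02, 0], [0, 0, 0, -0.035, 0], [0, 0, 0, -0.04, 0], [0, 0, 0, -0.04, 0], [0, 0, 0, -0.02, 0], [0, 0, 0, 0, 0]]}' > mv.in && python3 drive.py mv.in
python3 -c "
from h import *
to(.5185,.2443,.17)"
```

```text
time_s: 10.18
tcp_pos: [0.4821, -0.2204, 0.0264]
ee_rot: [[0.495, 0.869, 0.001], [0.869, -0.495, -0.001], [-0.0, 0.001, -1.0]]
contact_force: [-1.8, 0.5, 7.2]
opening: 0.376
gripper_force: 68.9
time_s: 10.68
tcp_pos: [0.4832, -0.2212, 0.1852]
ee_rot: [[0.495, 0.869, 0.007], [0.869, -0.495, -0.005], [-0.001, 0.009, -1.0]]
contact_force: [0.1, -0.1, -1.9]
opening: 0.375
gripper_force: 70.7
delta (0.5185, 0.2443, 0.17) [ 0.4219 -0.1999  0.013 ] yaw y -29.7
```

```bash

echo '{"ticks":[[0, 0.018, -0.0085, 0, 0], [0, 0.034, -0.016, 0, 0], [0, 0.036, -0.017, 0, 0], [0, 0.036, -0.017, 0, 0], [0, 0.036, -0.017, 0, 0], [0, 0.036, -0.017, 0, 0], [0, 0.036, -0.017, 0, 0], [0, 0.036, -0.017, 0, 0], [0, 0.036, -0.017, 0, 0], [0, 0.036, -0.017, 0, 0]]}' > mv.in && python3 drive.py mv.in
echo '{"ticks":[[0, 0.036, -0.017, 0, 0], [0, 0.03, -0.0145, 0, 0], [0, 0.014, -0.007, 0, 0], [0, 0.004, -0.001, 0, 0], [0, 0, 0, 0, 0], [0, 0, 0, 0, 0]]}' > mv.in && python3 drive.py mv.in
python3 -c "
from h import *
to(.5185,.2443,.17)
o=np.zeros((600,800,3),np.uint8)
for i,n in enumerate(('top','side')):
    cs=[optics.read_camera(n) for _ in range(6)]
    m=np.mean([c['frame'].astype(float) for c in cs],0)
    p=np.array(probe_bus.observe()['tcp_pos']); u,v=proj(cs[0],p-[0,0,.05]).round().astype(int)
    print(n,u-25,v-30, proj(cs[0],p-[0,0,.0264]))
    o[:480,400*i:400*i+400]=cv2.resize(m[v-30:v+30,u-25:u+25],(400,480),interpolation=cv2.INTER_CUBIC)
cv2.imwrite('pics/over.png',o[:480,:,::-1])"
```

```text
time_s: 11.52
tcp_pos: [0.5098, 0.1566, 0.179]
ee_rot: [[0.495, 0.869, -0.003], [0.869, -0.495, -0.0], [-0.002, -0.002, -1.0]]
contact_force: [0.9, -0.4, -2.8]
opening: 0.378
gripper_force: 70.6
time_s: 12.02
tcp_pos: [0.5178, 0.2463, 0.1796]
ee_rot: [[0.495, 0.869, -0.002], [0.869, -0.495, -0.001], [-0.002, -0.001, -1.0]]
contact_force: [0.5, -0.5, -2.7]
opening: 0.377
gripper_force: 70.6
delta (0.5185, 0.2443, 0.17) [-0.0014  0.0017  0.0096] yaw y -29.7
top 201 193 [224.97284507 222.1502164 ]
side 242 208 [267.02290409 230.52125018]
```

View pics/over.png

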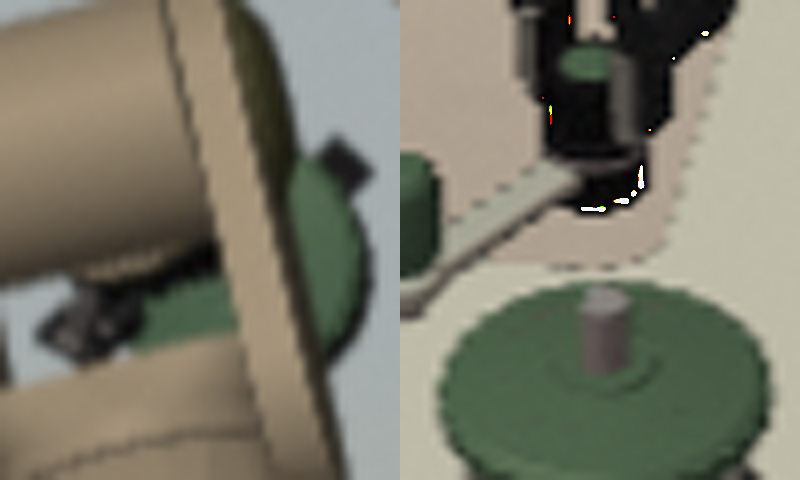

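The side view shows the hub's underside centred at about (266.5,234), directly above the shaft top at about (267,245). Lateral error is about 1–2 mm, inside the lead-in cone. I descend near contact next.

```bash

echo '{"ticks":[[0, -0.0018, 0.0015, 0.02, 0], [0, 0, 0, 0.02, 0], [0, 0, 0, 0.008, 0], [0, 0, 0, 0, 0], [0, 0, 0, 0, 0], [0, 0, 0, 0, 0]]}' > mv.in && python3 drive.py mv.in
python3 -c "
from h import *
to(.5182,.244,.1224)"
```

```text
time_s: 13.12
tcp_pos: [0.5191, 0.2451, 0.1338]
ee_rot: [[0.495, 0.869, 0.002], [0.869, -0.495, 0.0], [0.001, 0.001, -1.0]]
contact_force: [0.4, -0.2, -2.5]
opening: 0.381
gripper_force: 70.6
delta (0.5182, 0.244, 0.1224) [-0.0014 -0.0003  0.0114] yaw y -29.7
```

```bash

echo '{"ticks":[[0, -0.0014, -0.0003, 0.006, 0], [0, 0, 0, 0, 0], [0, 0, 0, 0.003, 0], [0, 0, 0, 0.002, 0], [0, 0, 0, 0.001, 0], [0, 0, 0, 0, 0]]}' > mv.in && python3 drive.py mv.in
python3 -c "
from h import *
to(.5182,.244,.1224)"
```

```text
time_s: 13.62
tcp_pos: [0.5179, 0.2439, 0.1217]
ee_rot: [[0.495, 0.869, 0.002], [0.869, -0.495, 0.0], [0.001, 0.001, -1.0]]
contact_force: [-1.4, -1.4, 5.2]
opening: 0.381
gripper_force: 71.7
delta (0.5182, 0.244, 0.1224) [ 0.0003  0.0002 -0.0007] yaw y -29.7
```

```bash

echo '{"ticks":[[0, 0, 0, 0.0005, -0.05], [0, 0, 0, 0, -0.05], [0, 0, 0, 0, -0.05], [0, 0, 0, 0, -0.05]]}' > mv.in && python3 drive.py mv.in
echo '{"ticks":[[0, 0, 0, 0.0005, -0.05], [0, 0, 0, 0, -0.05], [0, 0, 0, 0, -0.05], [0, 0, 0, 0, -0.05]]}' > mv.in && python3 drive.py mv.in
```

```text
time_s: 13.95
tcp_pos: [0.519, 0.2435, 0.1217]
ee_rot: [[0.31, 0.951, 0.005], [0.951, -0.31, -0.0], [0.001, 0.004, -1.0]]
contact_force: [1.0, -2.0, 6.1]
opening: 0.377
gripper_force: 71.6
time_s: 14.28
tcp_pos: [0.5197, 0.2437, 0.1216]
ee_rot: [[0.116, 0.993, 0.007], [0.993, -0.116, 0.001], [0.001, 0.007, -1.0]]
contact_force: [4.2, -0.8, 5.5]
opening: 0.376
gripper_force: 71.6
```

```bash

echo '{"ticks":[[0, 0, 0, 0.0008, -0.04], [0, 0, 0, 0.0004, -0.04], [0, 0, 0, 0.0004, -0.04]]}' > mv.in && python3 drive.py mv.in
echo '{"ticks":[[0, 0, 0, 0.0004, -0.04], [0, 0, 0, 0.0004, -0.04], [0, 0, 0, 0.0004, -0.04]]}' > mv.in && python3 drive.py mv.in
```

```text
time_s: 14.53
tcp_pos: [0.5193, 0.2442, 0.1199]
ee_rot: [[-0.004, 1.0, 0.006], [1.0, 0.004, 0.002], [0.002, 0.006, -1.0]]
contact_force: [0.7, 3.0, 2.3]
opening: 0.379
gripper_force: 71.0
time_s: 14.78
tcp_pos: [0.5186, 0.2445, 0.1183]
ee_rot: [[-0.124, 0.992, 0.004], [0.992, 0.124, 0.002], [0.001, 0.004, -1.0]]
contact_force: [0.3, 2.0, 7.9]
opening: 0.378
gripper_force: 71.8
```

It's dropping onto the flat. I stop turning and press down.

```bash

echo '{"ticks":[[0, 0, 0, 0.002, 0.03], [0, 0, 0, 0.002, 0], [0, 0, 0, 0.002, 0], [0, 0, 0, 0, 0]]}' > mv.in && python3 drive.py mv.in
```

```text
time_s: 15.12
tcp_pos: [0.5193, 0.2447, 0.1155]
ee_rot: [[-0.092, 0.996, 0.008], [0.996, 0.092, 0.003], [0.002, 0.008, -1.0]]
contact_force: [-5.2, 1.4, 27.9]
opening: 0.378
gripper_force: 74.2
```

```bash

echo '{"ticks":[[0, 0, 0, -0.003, 0.04], [0, 0, 0, 0, 0.04], [0, 0, 0, 0, 0]]}' > mv.in && python3 drive.py mv.in
echo '{"ticks":[[0, 0, 0, 0.001, 0.03], [0, 0, 0, 0.001, 0.03], [0, 0, 0, 0.001, 0]]}' > mv.in && python3 drive.py mv.in
```

```text
time_s: 15.37
tcp_pos: [0.5191, 0.2446, 0.1159]
ee_rot: [[-0.01, 1.0, 0.006], [1.0, 0.01, 0.002], [0.002, 0.006, -1.0]]
contact_force: [0.9, 2.4, 8.3]
opening: 0.377
gripper_force: 73.0
time_s: 15.62
tcp_pos: [0.5194, 0.2448, 0.1154]
ee_rot: [[0.049, 0.999, 0.008], [0.999, -0.049, 0.003], [0.003, 0.008, -1.0]]
contact_force: [-6.6, 0.9, 35.4]
opening: 0.379
gripper_force: 76.1
```

```bash

echo '{"ticks":[[0, 0, 0, -0.003, 0], [0, 0, 0, 0, 0]]}' > mv.in && python3 drive.py mv.in
python3 -c "
from h import *
cs=[optics.read_camera('side') for _ in range(6)]
m=np.mean([c['frame'].astype(float) for c in cs],0)
cv2.imwrite('pics/fit.png',cv2.resize(m[205:280,230:330],(800,600),interpolation=cv2.INTER_CUBIC).clip(0,255)[:,:,::-1])
for z in(.076,.084,.089,.096,.100,.108): print(z,((proj(cs[0],(.5193,.2446,z))-[230,205]+.5)*8).round())"
```

```text
time_s: 15.78
tcp_pos: [0.5191, 0.2445, 0.1158]
ee_rot: [[0.048, 0.999, 0.006], [0.999, -0.048, 0.002], [0.002, 0.006, -1.0]]
contact_force: [1.0, 3.6, 11.5]
opening: 0.376
gripper_force: 73.3
0.076 [305. 387.]
0.084 [304. 368.]
0.089 [304. 357.]
0.096 [303. 341.]
0.1 [303. 332.]
0.108 [302. 313.][ WARN:0@3.335] global loadsave.cpp:1063 imwrite_ Unsupported depth image for selected encoder is fallbacked to CV_8U.
```

View pics/fit.png

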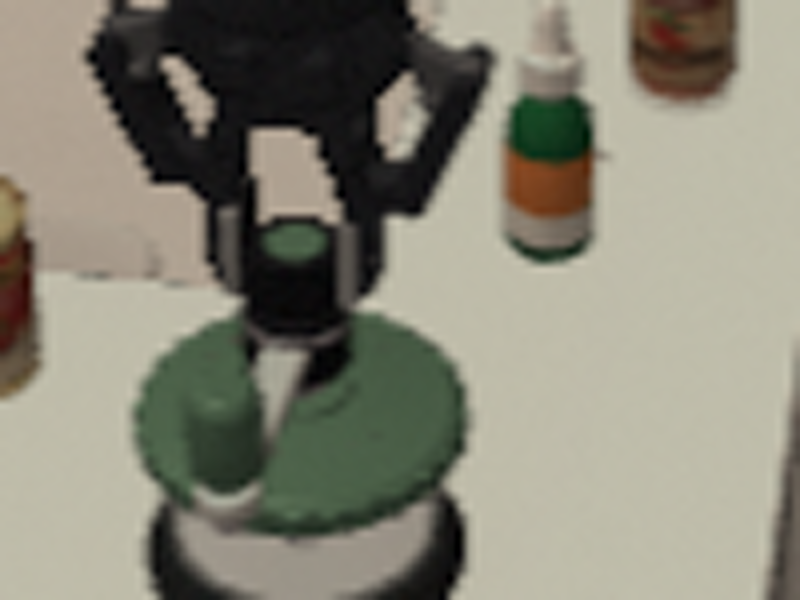

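The side view shows the crank's cap top at (267,235), so the hub sits about 14 mm above the boss. It is engaged on the D but binding, probably from a small side offset. I'll relieve the side load and wiggle it.

```bash

echo '{"ticks":[[0, 0.001, 0, -0.001, 0], [0, 0, 0, 0, 0], [0, 0, 0, 0, 0]]}' > mv.in && python3 drive.py mv.in; python3 -c "
from h import *
print(np.round(probe_bus.observe()['moment'],2))"
echo '{"ticks":[[0, 0, 0, 0.0015, 0.04], [0, 0, 0, 0, 0.04], [0, 0, 0, 0, 0]]}' > mv.in && python3 drive.py mv.in; python3 -c "
from h import *
print(np.round(probe_bus.observe()['moment'],2))"
echo '{"ticks":[[0, 0, 0, 0.0005, -0.05], [0, 0, 0, 0, -0.05], [0, 0, 0, 0, 0]]}' > mv.in && python3 drive.py mv.in; python3 -c "
from h import *
print(np.round(probe_bus.observe()['moment'],2))"
```

```text
time_s: 16.33
tcp_pos: [0.5191, 0.2448, 0.1159]
ee_rot: [[0.048, 0.999, 0.004], [0.999, -0.048, 0.0], [0.001, 0.004, -1.0]]
contact_force: [3.9, 0.1, 7.2]
opening: 0.378
gripper_force: 72.8
[-0.19 -0.8   0.13]
time_s: 16.58
tcp_pos: [0.5192, 0.2448, 0.1157]
ee_rot: [[0.13, 0.992, 0.005], [0.992, -0.13, 0.001], [0.001, 0.005, -1.0]]
contact_force: [0.9, -1.1, 16.3]
opening: 0.375
gripper_force: 74.0
[-0.25 -0.21  0.15]
time_s: 16.83
tcp_pos: [0.5191, 0.2449, 0.1156]
ee_rot: [[0.026, 1.0, 0.006], [1.0, -0.026, 0.001], [0.001, 0.006, -1.0]]
contact_force: [0.7, -0.8, 20.0]
opening: 0.378
gripper_force: 74.4
[-0.28  0.05 -0.14]
```

```bash
python3 -c "
from h import *
c=optics.read_camera('side')
print('over pred',proj(c,(.5178,.2463,.1532+.048)),'seen 265 215.3')
for o in(.0894,.096):
  print(o,'cap',proj(c,(.5191,.2446,o+.048)),'seen 266.4 234.5')
  for y in (75,80,87,95): 
    r=np.radians(y);print(y,'knobtop',proj(c,(.5191+.09*np.cos(r),.2446+.09*np.sin(r),o+.058)),'seen 257.6 253.9', proj(c,(.5191+.09*np.cos(r),.2446+.09*np.sin(r),o+.02)))
print(blob(c,(40,50,20),(90,255,255),(250,225,275,243)))
"

```

```text
over pred [266.66269487 215.86873423] seen 265 215.3
0.0894 cap [267.0165998  235.00597794] seen 266.4 234.5
75 knobtop [251.15451367 251.31340534] seen 257.6 253.9 [251.85743128 262.84082003]
80 knobtop [253.95600613 252.0318851 ] seen 257.6 253.9 [254.61220764 263.5718987 ]
87 knobtop [258.06675343 252.76961602] seen 257.6 253.9 [258.65351371 264.32334194]
95 knobtop [262.95086292 253.21274589] seen 257.6 253.9 [263.45409219 264.77630898]
0.096 cap [266.94473864 233.03444361] seen 266.4 234.5
75 knobtop [251.02991533 249.27006967] seen 257.6 253.9 [251.73708409 260.8672005 ]
80 knobtop [253.83968346 249.98622497] seen 257.6 253.9 [254.49986229 261.5961841 ]
87 knobtop [257.96273545 250.72142834] seen 257.6 253.9 [258.55306042 262.34534554]
95 knobtop [262.86165012 251.16275015] seen 257.6 253.9 [263.3679413 262.7966721]
(array([266.5625, 235.1875]), [13, 8, 8, 6, 32])
```

```bash
cat > f.py <<'E'
from h import *
s=probe_bus.observe(); r=np.array(s["ee_rot"])
print("F",np.round(s["contact_force"],1),"M",np.round(s["moment"],2),"yaw",np.degrees(np.arctan2(r[1,0],r[0,0])).round(1),"p",np.round(s["tcp_pos"],4))
E
echo '{"ticks":[[0, 0, 0, -0.005, 0], [0, 0, 0, 0, 0], [0, 0, 0, 0, 0]]}' > mv.in && python3 drive.py mv.in>/dev/null; python3 f.py
echo '{"ticks":[[0, 0, 0, 0, 0.05], [0, 0, 0, 0, 0.05], [0, 0, 0, 0, 0]]}' > mv.in && python3 drive.py mv.in>/dev/null; python3 f.py
echo '{"ticks":[[0, 0, 0, 0, -0.06], [0, 0, 0, 0, -0.06], [0, 0, 0, 0, -0.06], [0, 0, 0, 0, 0]]}' > mv.in && python3 drive.py mv.in>/dev/null; python3 f.py
```

```text
F [ 6.8 -0.  -7.6] M [ 0.13 -1.41  0.04] yaw 88.4 p [0.5185 0.2446 0.1169]
F [ 6.3  0.7 -7.3] M [ 0.16 -1.42  0.13] yaw 82.5 p [0.5185 0.2446 0.1169]
F [ 6.7  0.4 -6.6] M [ 0.12 -1.28 -0.17] yaw 93.1 p [0.5184 0.2446 0.1169]
```

```bash

echo '{"ticks":[[0, 0, 0.0008, 0, 0.04], [0, 0, 0, 0, 0.04], [0, 0, 0, 0, 0]]}' > mv.in && python3 drive.py mv.in>/dev/null; python3 f.py
echo '{"ticks":[[0, 0, 0, 0.002, 0], [0, 0, 0, 0, 0], [0, 0, 0, 0, 0]]}' > mv.in && python3 drive.py mv.in>/dev/null; python3 f.py
echo '{"ticks":[[0, 0, 0, 0.002, 0], [0, 0, 0, 0, 0], [0, 0, 0, 0, 0]]}' > mv.in && python3 drive.py mv.in>/dev/null; python3 f.py
```

```text
F [ 5.2  0.1 -6.4] M [ 0.11 -0.95  0.13] yaw 88.3 p [0.5185 0.2446 0.1169]
F [ 2.2 -0.5  5. ] M [-0.13 -0.21  0.06] yaw 88.5 p [0.5186 0.2448 0.1166]
F [-2.1 -1.5 17.4] M [-0.28  0.51 -0.  ] yaw 88.5 p [0.5188 0.245  0.1162]
```

```bash

echo '{"ticks":[[0, 0, 0, 0, 0.06], [0, 0, 0, 0, 0.06], [0, 0, 0, 0, 0.06]]}' > mv.in && python3 drive.py mv.in>/dev/null; python3 f.py
echo '{"ticks":[[0, 0, 0, 0, 0.06], [0, 0, 0, 0, 0.06], [0, 0, 0, 0, 0.06]]}' > mv.in && python3 drive.py mv.in>/dev/null; python3 f.py
echo '{"ticks":[[0, 0, 0, 0, -0.06], [0, 0, 0, 0, -0.06], [0, 0, 0, 0, -0.06], [0, 0, 0, 0, -0.06]]}' > mv.in && python3 drive.py mv.in>/dev/null; python3 f.py
```

```text
F [-2.5 -0.2 17.3] M [-0.22  0.34  0.22] yaw 78.0 p [0.5189 0.245  0.1162]
F [-1.5 -0.2 17.5] M [-0.21  0.28  0.19] yaw 67.7 p [0.5191 0.245  0.1162]
F [-1.9  0.2 17.1] M [-0.27  0.44 -0.19] yaw 81.7 p [0.5189 0.245  0.1162]
```

```bash

echo '{"ticks":[[0, 0, 0, -0.0015, 0], [0, 0, 0, 0, 0]]}' > mv.in && python3 drive.py mv.in>/dev/null; python3 f.py
echo '{"ticks":[[0, 0, 0, 0, 0.035], [0, 0, 0, 0, 0]]}' > mv.in && python3 drive.py mv.in>/dev/null; python3 f.py
echo '{"ticks":[[0, 0, 0, 0, 0.035], [0, 0, 0, 0, 0]]}' > mv.in && python3 drive.py mv.in>/dev/null; python3 f.py
echo '{"ticks":[[0, 0, 0, 0, 0.035], [0, 0, 0, 0, 0]]}' > mv.in && python3 drive.py mv.in>/dev/null; python3 f.py
echo '{"ticks":[[0, 0, 0, 0, 0.035], [0, 0, 0, 0, 0]]}' > mv.in && python3 drive.py mv.in>/dev/null; python3 f.py
echo '{"ticks":[[0, 0, 0, 0, 0.035], [0, 0, 0, 0, 0]]}' > mv.in && python3 drive.py mv.in>/dev/null; python3 f.py
echo '{"ticks":[[0, 0, 0, 0, 0.035], [0, 0, 0, 0, 0]]}' > mv.in && python3 drive.py mv.in>/dev/null; python3 f.py
```

```text
F [0.5 0.6 8.3] M [-0.05 -0.18 -0.11] yaw 81.6 p [0.5188 0.2449 0.1164]
F [ 0.5 -0.2  8.8] M [-0.07 -0.24  0.08] yaw 79.5 p [0.5188 0.2449 0.1164]
F [ 0.6 -1.3  9.3] M [-0.1  -0.15  0.11] yaw 77.4 p [0.5189 0.2449 0.1164]
F [ 0.7 -0.   9.9] M [-0.09 -0.22  0.16] yaw 75.4 p [0.5189 0.2449 0.1164]
F [ 0.6 -0.6  9.3] M [-0.11 -0.24  0.14] yaw 73.4 p [0.5189 0.2449 0.1164]
F [ 1.3 -0.2  8.8] M [-0.13 -0.27  0.17] yaw 71.4 p [0.5189 0.2449 0.1164]
F [1.7 0.2 8.9] M [-0.13 -0.31  0.15] yaw 69.4 p [0.5189 0.2449 0.1164]
```

```bash

echo '{"ticks":[[0, 0.0015, 0, -0.0012, 0], [0, 0, 0, 0, 0]]}' > mv.in && python3 drive.py mv.in>/dev/null; python3 f.py
echo '{"ticks":[[0, -0.003, 0, 0, 0], [0, 0, 0, 0, 0]]}' > mv.in && python3 drive.py mv.in>/dev/null; python3 f.py
echo '{"ticks":[[0, 0.0015, 0.0015, 0, 0], [0, 0, 0, 0, 0]]}' > mv.in && python3 drive.py mv.in>/dev/null; python3 f.py
echo '{"ticks":[[0, 0, -0.003, 0, 0], [0, 0, 0, 0, 0]]}' > mv.in && python3 drive.py mv.in>/dev/null; python3 f.py
echo '{"ticks":[[0, 0, 0.0015, 0, 0], [0, 0, 0, 0, 0]]}' > mv.in && python3 drive.py mv.in>/dev/null; python3 f.py
```

```text
F [ 2.2 -5.3  2.5] M [-1.02 -0.36  0.12] yaw 69.5 p [0.519  0.2453 0.1165]
F [ 5.8  5.8 -1.4] M [ 0.99 -1.09  0.14] yaw 69.5 p [0.5187 0.2444 0.1166]
F [-1.7  2.3  4.1] M [0.42 0.33 0.14] yaw 69.5 p [0.519  0.2448 0.1164]
F [ 8.7 -0.7 -3. ] M [-0.3  -1.62  0.1 ] yaw 69.5 p [0.5186 0.2449 0.1166]
F [4.  1.  1.6] M [ 0.17 -0.67  0.2 ] yaw 69.5 p [0.5188 0.2448 0.1165]
```

```bash

echo '{"ticks":[[0, 0, 0, -0.001, -0.05], [0, 0, 0, 0, -0.05], [0, 0, 0, 0, -0.05]]}' > mv.in && python3 drive.py mv.in 110 >/dev/null; python3 f.py
echo '{"ticks":[[0, 0, 0, -0.0015, -0.05], [0, 0, 0, 0, -0.05], [0, 0, 0, 0, -0.05]]}' > mv.in && python3 drive.py mv.in>/dev/null; python3 f.py
echo '{"ticks":[[0, 0, 0, -0.0015, -0.05], [0, 0, 0, 0, -0.05], [0, 0, 0, 0, -0.05]]}' > mv.in && python3 drive.py mv.in>/dev/null; python3 f.py
```

```text
F [ 4.6  1.6 -4.3] M [ 0.23 -1.04 -0.2 ] yaw 78.2 p [0.5186 0.2448 0.1168]
F [  8.    1.4 -13.9] M [ 0.3  -1.48 -0.18] yaw 86.8 p [0.5184 0.2446 0.1171]
F [  6.2   1.5 -17.2] M [ 0.28 -1.26 -0.26] yaw 95.4 p [0.5177 0.2444 0.1177]
```

```bash

echo '{"ticks":[[0, 0, 0.001, -0.001, -0.03], [0, 0, 0, 0, -0.03], [0, 0, 0, 0, 0.03], [0, 0, 0, 0, 0.03]]}' > mv.in && python3 drive.py mv.in >/dev/null; python3 f.py
echo '{"ticks":[[0, 0, 0, -0.001, -0.03], [0, 0, 0, 0, -0.03], [0, 0, 0, 0, 0.03], [0, 0, 0, 0, 0.03]]}' > mv.in && python3 drive.py mv.in >/dev/null; python3 f.py
echo '{"ticks":[[0, 0, 0, -0.001, -0.03], [0, 0, 0, 0, -0.03], [0, 0, 0, 0, 0.03], [0, 0, 0, 0, 0.03]]}' > mv.in && python3 drive.py mv.in >/dev/null; python3 f.py
```

```text
F [  2.    1.9 -18.3] M [ 0.34 -0.6   0.18] yaw 95.2 p [0.5176 0.2445 0.1181]
F [  4.4   1.5 -19.7] M [ 0.32 -0.69  0.18] yaw 95.2 p [0.5172 0.2445 0.1188]
F [  1.1   1.5 -13.7] M [ 0.18 -0.26  0.1 ] yaw 95.2 p [0.5172 0.2445 0.1205]
```

```bash

echo '{"ticks":[[0, 0, 0, -0.001, -0.03], [0, 0, 0, 0, -0.03], [0, 0, 0, 0, 0.03], [0, 0, 0, 0, 0.03]]}' > mv.in && python3 drive.py mv.in >/dev/null; python3 f.py
echo '{"ticks":[[0, 0, 0, -0.001, 0], [0, 0, 0, 0, 0]]}' > mv.in && python3 drive.py mv.in >/dev/null; python3 f.py
cat > g.py <<'E'
from h import *
cs=[optics.read_camera('side') for _ in range(4)]; c=cs[0]; c['frame']=np.mean([k['frame'] for k in cs],0).astype(np.uint8)
p=np.array(probe_bus.observe()['tcp_pos']); q,st=blob(c,(40,50,20),(90,255,255),(252,215,282,246)); print('cap seen',q,st,'pred if no slip',proj(c,p+[0,0,.048-.0264]), 'if +6.6 slip',proj(c,p+[0,0,.048-.0198]))
E
python3 g.py
```

```text
F [ 1.  -0.  -2.7] M [-0.04 -0.02  0.03] yaw 95.2 p [0.5181 0.2446 0.1234]
F [ 0.2 -0.  -2.4] M [-0.07 -0.    0.06] yaw 95.3 p [0.5187 0.2447 0.125 ]
cap seen [266.53125 232.25   ] [11, 15, 8, 5, 32] pred if no slip [266.87915445 232.20390354] if +6.6 slip [266.80658715 230.21578711]
```

```bash

echo '{"ticks":[[0, 0, 0, -0.002, -0.07], [0, -0.0009, 0, 0, -0.07], [0, 0, 0, 0, -0.07], [0, 0, 0, 0, 0]]}' > mv.in && python3 drive.py mv.in >/dev/null; python3 f.py
echo '{"ticks":[[0, 0, 0, 0.003, 0], [0, 0, 0, 0.002, 0], [0, 0, 0, 0, 0]]}' > mv.in && python3 drive.py mv.in >/dev/null; python3 f.py
echo '{"ticks":[[0, 0, 0, 0.0015, 0], [0, 0, 0, 0, 0]]}' > mv.in && python3 drive.py mv.in >/dev/null; python3 f.py
```

```text
F [-0.7 -0.  -3.1] M [-0.04 -0.01  0.03] yaw 107.5 p [0.5194 0.244  0.1275]
F [-0.6  0.3 -0.1] M [-0.06 -0.01  0.06] yaw 107.2 p [0.5196 0.244  0.1224]
F [-0.3  2.9  0.1] M [ 0.5  -0.02 -0.04] yaw 107.3 p [0.5198 0.2444 0.1215]
```

```bash

echo '{"ticks":[[0, 0.0005, 0, 0.0015, 0], [0, 0, 0, 0, 0]]}' > mv.in && python3 drive.py mv.in >/dev/null; python3 f.py
echo '{"ticks":[[0, 0, 0, 0.0015, 0], [0, 0, 0, 0, 0]]}' > mv.in && python3 drive.py mv.in >/dev/null; python3 f.py
echo '{"ticks":[[0, 0, 0, 0.0015, 0], [0, 0, 0, 0, 0]]}' > mv.in && python3 drive.py mv.in >/dev/null; python3 f.py
```

```text
F [-0.1  1.8  1.7] M [ 0.19  0.05 -0.03] yaw 107.3 p [0.5195 0.2447 0.1198]
F [-2.6  0.7  9.7] M [ 0.07  0.53 -0.03] yaw 107.3 p [0.5195 0.2447 0.119 ]
F [-4.6  0.  17.4] M [-0.07  0.98 -0.02] yaw 107.3 p [0.5196 0.2447 0.1185]
```

```bash

echo '{"ticks":[[0, 0, -0.001, -0.002, 0], [0, 0, 0, 0, 0]]}' > mv.in && python3 drive.py mv.in >/dev/null; python3 f.py
echo '{"ticks":[[0, 0, 0, 0, -0.04], [0, 0, 0, 0, -0.04], [0, 0, 0, 0, 0]]}' > mv.in && python3 drive.py mv.in >/dev/null; python3 f.py
echo '{"ticks":[[0, 0, 0, 0, 0.04], [0, 0, 0, 0, 0.04], [0, 0, 0, 0, 0.04], [0, 0, 0, 0, 0]]}' > mv.in && python3 drive.py mv.in >/dev/null; python3 f.py
echo '{"ticks":[[0, 0, 0, 0, 0.04], [0, 0, 0, 0, 0.04], [0, 0, 0, 0, 0.04], [0, 0, 0, 0, 0]]}' > mv.in && python3 drive.py mv.in >/dev/null; python3 f.py
```

```text
F [3.3 2.3 2.5] M [ 0.5  -0.53  0.01] yaw 107.3 p [0.5192 0.2446 0.1189]
F [0.6 2.5 2.7] M [ 0.5  -0.16  0.01] yaw 112.0 p [0.5187 0.2445 0.1188]
F [-1.5  2.   4.9] M [0.43 0.24 0.07] yaw 104.9 p [0.5182 0.2443 0.1186]
F [-1.9  2.2  3.4] M [0.46 0.48 0.1 ] yaw 98.1 p [0.5179 0.2444 0.1184]
```

```bash

echo '{"ticks":[[0, 0.0005, -0.0004, 0, -0.04], [0, 0, 0, 0, -0.04], [0, 0, 0, 0, 0]]}' > mv.in && python3 drive.py mv.in >/dev/null; python3 f.py
echo '{"ticks":[[0, 0, 0, 0.0012, 0], [0, 0, 0, 0, 0]]}' > mv.in && python3 drive.py mv.in >/dev/null; python3 f.py
echo '{"ticks":[[0, 0, 0, 0.0012, 0], [0, 0, 0, 0, 0]]}' > mv.in && python3 drive.py mv.in >/dev/null; python3 f.py
```

```text
F [-0.1  1.4  2.6] M [ 0.16  0.02 -0.07] yaw 102.9 p [0.518  0.2445 0.1184]
F [-3.1 -0.2  8.9] M [-0.    0.52 -0.03] yaw 102.7 p [0.5181 0.2445 0.1182]
F [-3.8  0.2 13.7] M [-0.03  0.63  0.  ] yaw 102.7 p [0.5183 0.2446 0.1176]
```

```bash

echo '{"ticks":[[0, 0, 0, -0.002, -0.04], [0, 0, 0, 0, -0.04], [0, 0, 0, 0, 0]]}' > mv.in && python3 drive.py mv.in >/dev/null; python3 f.py
echo '{"ticks":[[0, 0, 0, 0, -0.04], [0, 0, 0, 0, -0.04], [0, 0, 0, 0, 0]]}' > mv.in && python3 drive.py mv.in >/dev/null; python3 f.py
echo '{"ticks":[[0, 0, 0, 0, -0.04], [0, 0, 0, 0, -0.04], [0, 0, 0, 0, 0]]}' > mv.in && python3 drive.py mv.in >/dev/null; python3 f.py
echo '{"ticks":[[0, 0, 0, 0, -0.04], [0, 0, 0, 0, -0.04], [0, 0, 0, 0, 0]]}' > mv.in && python3 drive.py mv.in >/dev/null; python3 f.py
echo '{"ticks":[[0, 0, 0, 0, -0.04], [0, 0, 0, 0, -0.04], [0, 0, 0, 0, 0]]}' > mv.in && python3 drive.py mv.in >/dev/null; python3 f.py
```

```text
F [0.8 0.5 0.5] M [ 0.11 -0.1  -0.08] yaw 107.3 p [0.518  0.2445 0.1179]
F [ 0.5  0.5 -1. ] M [ 0.04 -0.12 -0.03] yaw 111.9 p [0.5179 0.2444 0.1178]
F [ 0.3  0.6 -0.9] M [-0.03 -0.1  -0.06] yaw 116.4 p [0.5179 0.2444 0.1178]
F [-0.2 -1.3 -1.7] M [-0.22 -0.07 -0.01] yaw 121.0 p [0.5177 0.2443 0.1177]
F [-0.1 -1.3 -2.6] M [-0.26 -0.08 -0.05] yaw 125.5 p [0.5178 0.2444 0.1178]
```

```bash
python3 g.py
echo '{"ticks":[[0, 0, 0, 0.0015, 0], [0, 0, 0, 0, 0]]}' > mv.in && python3 drive.py mv.in >/dev/null; python3 f.py
echo '{"ticks":[[0, 0, 0, 0.0015, 0], [0, 0, 0, 0, 0]]}' > mv.in && python3 drive.py mv.in >/dev/null; python3 f.py
python3 g.py
```

```text
cap seen [267.33333333 234.4       ] [11, 17, 9, 5, 30] pred if no slip [267.48847076 234.40718754] if +6.6 slip [267.41789862 232.43212414]
F [-1.4 -2.3  2.8] M [-0.5   0.29  0.02] yaw 125.6 p [0.518  0.2445 0.1172]
F [-2.  -3.   8.2] M [-0.6   0.49  0.01] yaw 125.6 p [0.5182 0.2446 0.1163]
cap seen [267.03333333 234.86666667] [12, 18, 8, 5, 30] pred if no slip [267.35139397 234.90116625] if +6.6 slip [267.28047183 232.92873428]
```

```bash

echo '{"ticks":[[0, -0.0003, -0.0008, 0.0015, 0], [0, 0, 0, 0, 0]]}' > mv.in && python3 drive.py mv.in >/dev/null; python3 f.py
echo '{"ticks":[[0, 0, 0, 0, 0.04], [0, 0, 0, 0, 0.04], [0, 0, 0, 0, 0]]}' > mv.in && python3 drive.py mv.in >/dev/null; python3 f.py
echo '{"ticks":[[0, 0, 0, 0, 0.04], [0, 0, 0, 0, 0.04], [0, 0, 0, 0, 0]]}' > mv.in && python3 drive.py mv.in >/dev/null; python3 f.py
echo '{"ticks":[[0, 0, 0, 0, 0.04], [0, 0, 0, 0, 0.04], [0, 0, 0, 0, 0]]}' > mv.in && python3 drive.py mv.in >/dev/null; python3 f.py
echo '{"ticks":[[0, 0, 0, 0, 0.04], [0, 0, 0, 0, 0.04], [0, 0, 0, 0, 0]]}' > mv.in && python3 drive.py mv.in >/dev/null; python3 f.py
```

```text
F [-2.3 -0.6 10.9] M [-0.12  0.42  0.03] yaw 125.6 p [0.5182 0.2444 0.1155]
F [-1.3 -0.8 10. ] M [-0.13  0.36  0.1 ] yaw 120.9 p [0.5182 0.2444 0.1153]
F [-1.8 -0.3 10. ] M [-0.09  0.38  0.15] yaw 116.3 p [0.5181 0.2445 0.1152]
F [-2.6  0.2 10.5] M [-0.01  0.31  0.15] yaw 111.7 p [0.5181 0.2446 0.1152]
F [-2.3  0.2 10. ] M [0.05 0.35 0.22] yaw 107.2 p [0.5182 0.2446 0.1152]
```

```bash

echo '{"ticks":[[0, 0, 0, -0.001, -0.05], [0, 0, 0, 0, -0.05], [0, 0, 0, 0, -0.05], [0, 0, 0, 0, -0.05], [0, 0, 0, 0, 0]]}' > mv.in && python3 drive.py mv.in >/dev/null; python3 f.py
echo '{"ticks":[[0, 0, 0, 0, -0.05], [0, 0, 0, 0, -0.05], [0, 0, 0, 0, -0.05], [0, 0, 0, 0, 0]]}' > mv.in && python3 drive.py mv.in >/dev/null; python3 f.py
echo '{"ticks":[[0, 0, 0, 0, -0.05], [0, 0, 0, 0, -0.05], [0, 0, 0, 0, -0.05], [0, 0, 0, 0, 0]]}' > mv.in && python3 drive.py mv.in >/dev/null; python3 f.py
echo '{"ticks":[[0, 0, 0, 0, -0.05], [0, 0, 0, 0, -0.05], [0, 0, 0, 0, -0.05], [0, 0, 0, 0, 0]]}' > mv.in && python3 drive.py mv.in >/dev/null; python3 f.py
```

```text
F [1.3 2.  1.8] M [ 0.22 -0.06 -0.03] yaw 118.8 p [0.5179 0.2445 0.1151]
F [ 1.6  0.8 -0.4] M [ 0.37 -0.26 -0.02] yaw 127.3 p [0.5179 0.2444 0.1149]
F [ 3.4  1.7 -1.9] M [ 0.46 -0.46 -0.02] yaw 135.9 p [0.518  0.2443 0.1148]
F [ 3.5  3.4 -1.4] M [ 0.52 -0.66 -0.02] yaw 144.4 p [0.518  0.2442 0.1147]
```

```bash

echo '{"ticks":[[0, -0.0001, 0.0008, 0.001, 0.05], [0, 0, 0, 0, 0.05], [0, 0, 0, 0.0007, 0.05], [0, 0, 0, 0, 0.05]]}' > mv.in && python3 drive.py mv.in >/dev/null; python3 f.py
echo '{"ticks":[[0, 0, 0, 0.001, -0.05], [0, 0, 0, 0, -0.05], [0, 0, 0, 0.001, -0.05], [0, 0, 0, 0, -0.05]]}' > mv.in && python3 drive.py mv.in >/dev/null; python3 f.py
echo '{"ticks":[[0, 0, 0, 0.001, 0.05], [0, 0, 0, 0, 0.05], [0, 0, 0, 0.001, 0.05], [0, 0, 0, 0, 0.05]]}' > mv.in && python3 drive.py mv.in >/dev/null; python3 f.py
```

```text
F [-0.6 -0.2  3.8] M [0.08 0.   0.14] yaw 132.7 p [0.5181 0.2444 0.1135]
F [0.4 0.1 4.5] M [ 0.01 -0.06 -0.09] yaw 144.4 p [0.5181 0.2444 0.1118]
F [-1.6  0.   8. ] M [-0.03  0.29  0.13] yaw 132.7 p [0.5181 0.2444 0.1102]
```

```bash

echo '{"ticks":[[0, 0, -0.0002, 0.001, -0.05], [0, 0, 0, 0, -0.05], [0, 0, 0, 0.001, -0.05], [0, 0, 0, 0, -0.05]]}' > mv.in && python3 drive.py mv.in >/dev/null; python3 f.py
echo '{"ticks":[[0, 0, 0, 0.001, 0.05], [0, 0, 0, 0.001, 0.05], [0, 0, 0, 0.001, 0.05], [0, 0, 0, 0, 0.05]]}' > mv.in && python3 drive.py mv.in >/dev/null; python3 f.py
echo '{"ticks":[[0, 0, 0, 0.001, -0.05], [0, 0, 0, 0.001, -0.05], [0, 0, 0, 0.001, -0.05], [0, 0, 0, 0, -0.05]]}' > mv.in && python3 drive.py mv.in >/dev/null; python3 f.py
```

```text
F [-1.2  1.   6.9] M [-0.03  0.08 -0.11] yaw 144.4 p [0.5182 0.2444 0.1084]
F [-3.8 -0.1 17.5] M [-0.1   0.65  0.21] yaw 132.7 p [0.5182 0.2444 0.1063]
F [-1.9 -0.3 13.7] M [-0.07  0.39 -0.19] yaw 144.4 p [0.5183 0.2445 0.1032]
```

```bash

echo '{"ticks":[[0, 0, -0.0003, 0, 0.05], [0, 0, 0, 0, 0.05], [0, 0, 0, 0.0005, 0.05], [0, 0, 0, 0, 0.05]]}' > mv.in && python3 drive.py mv.in >/dev/null; python3 f.py
echo '{"ticks":[[0, 0, 0, 0.001, -0.05], [0, 0, 0, 0, -0.05], [0, 0, 0, 0, -0.05], [0, 0, 0, 0, -0.05]]}' > mv.in && python3 drive.py mv.in; python3 f.py
python3 -c "
from h import *
c=optics.read_camera('side')
p=np.array(probe_bus.observe()['tcp_pos']); print(blob(c,(40,50,20),(90,255,255),(256,225,280,246)),proj(c,(.5185,.2443,.124)))
cv2.imwrite('pics/home.png',cv2.resize(c['frame'][205:280,230:330],(800,600),interpolation=cv2.INTER_CUBIC)[:,:,::-1])"
```

```text
F [-3.3  0.5 18.1] M [0.06 0.67 0.27] yaw 132.7 p [0.5183 0.2445 0.103 ]
time_s: 33.9
tcp_pos: [0.5186, 0.2447, 0.1029]
ee_rot: [[-0.813, 0.582, 0.005], [0.582, 0.813, 0.002], [-0.003, 0.004, -1.0]]
contact_force: [-4.1, 1.5, 25.1]
opening: 0.365
gripper_force: 117.6
F [-4.1  1.5 25.1] M [ 0.11  0.97 -0.39] yaw 144.4 p [0.5186 0.2447 0.1029]
(array([267.92857143, 238.82142857]), [9, 12, 7, 5, 28]) [267.40017708 238.92890219]
```

View pics/home.png

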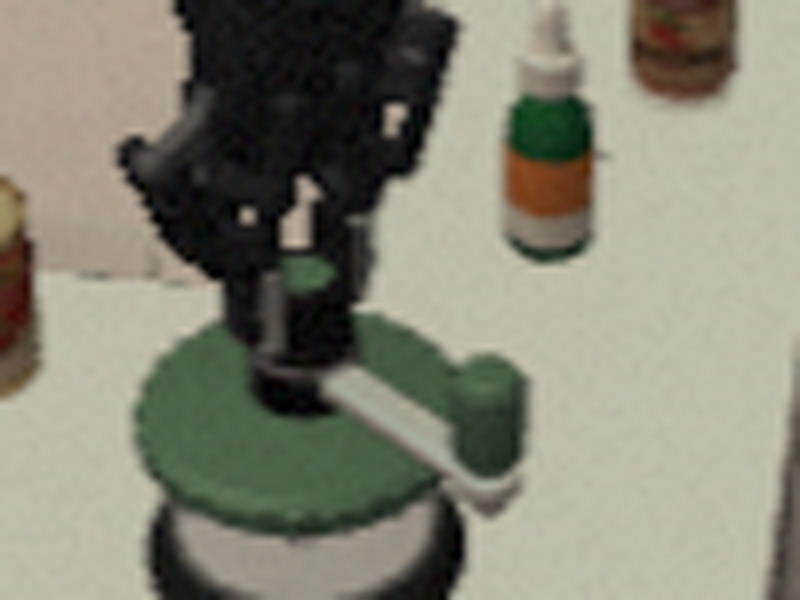

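The side view shows the hub sitting on the boss. The cap top is at (268,239), which matches the home prediction of (267.4,238.9). The knob top is at about (290.5,251.4). I let go of the cap, move up, and get ready to take the knob.

```bash

echo '{"ticks":[[0, 0, 0, -0.003, 0], [1, 0, 0, 0, 0], [1, 0, 0, 0, 0], [1, 0, 0, 0, 0], [1, 0, 0, -0.02, 0], [1, 0, 0, -0.03, 0], [1, 0, 0, -0.02, 0]]}' > mv.in && python3 drive.py mv.in 60
echo '{"ticks":[[1, 0, 0, 0, 0.12], [1, 0, 0, 0, 0.12], [1, 0, 0, 0, 0.12], [1, 0, 0, 0, 0.12], [1, 0, 0, 0, 0.12], [1, 0, 0, 0, 0.12], [1, 0, 0, 0, 0.12], [1, 0, 0, 0, 0.11], [1, 0, 0, 0, 0], [1, 0, 0, 0, 0]]}' > mv.in && python3 drive.py mv.in
python3 -c "
from h import *
c=optics.read_camera('side'); print(atz(c,290.5,251.4,.134)); print(blob(c,(40,50,20),(90,255,255),(285,247,298,268)), proj(c,(.4453,.2969,.122)), proj(c,(.4453,.2969,.134)))
to(.4453,.2969,.165)"
```

```text
time_s: 34.53
tcp_pos: [0.5177, 0.2441, 0.1742]
ee_rot: [[-0.814, 0.581, 0.0], [0.581, 0.814, -0.0], [-0.0, 0.0, -1.0]]
contact_force: [0.0, 0.3, 0.5]
opening: 0.999
gripper_force: 0.0
time_s: 35.37
tcp_pos: [0.5175, 0.244, 0.1723]
ee_rot: [[-0.004, 1.0, -0.001], [1.0, 0.004, -0.0], [-0.0, -0.001, -1.0]]
contact_force: [0.1, -0.0, 0.2]
opening: 1.002
gripper_force: 0.0
[0.44644221 0.29967901 0.134     ]
(array([290.04132231, 256.10743802]), [0, 3, 11, 15, 121]) [291.11048389 254.39919355] [291.10530105 250.77409615]
delta (0.4453, 0.2969, 0.165) [ 0.0532 -0.072   0.0074] yaw y 0.3
```

```bash

echo '{"ticks":[[1, 0.026, -0.035, 0, 0], [1, 0.027, -0.037, 0, 0], [1, 0, 0, 0.02, 0], [1, 0, 0, 0.025, 0], [1, 0, 0, 0.015, 0], [1, 0, 0, 0.004, 0], [1, 0, 0, 0, 0]]}' > mv.in && python3 drive.py mv.in
python3 -c "
from h import *
to(.446,.297,.105)"
```

```text
time_s: 36.0
tcp_pos: [0.4502, 0.2932, 0.1077]
ee_rot: [[-0.003, 1.0, -0.002], [1.0, 0.003, -0.001], [-0.001, -0.002, -1.0]]
contact_force: [1.0, -0.4, 0.5]
opening: 0.998
gripper_force: 0.0
delta (0.446, 0.297, 0.105) [ 0.0038 -0.0042  0.0027] yaw y 0.2
```

```bash

echo '{"ticks":[[1, 0.003, -0.003, 0.002, 0], [1, 0, 0, 0, 0], [0, 0, 0, 0, 0], [0, 0, 0, 0, 0], [0, 0, 0, 0, 0], [0, 0, 0, 0, 0], [0, 0, 0, 0, 0], [0, 0, 0, 0, 0]]}' > mv.in && python3 drive.py mv.in 60
python3 f.py; python3 -c "
import numpy as np
C=np.array([.5183,.2443])
from cell import manip, optics, probe_bus
p=np.array(probe_bus.observe()['tcp_pos'])[:2]; d=p-C
print(np.hypot(*d),np.degrees(np.arctan2(d[1],d[0])))
a=np.arctan2(d[1],d[0]); st=.15
P=lambda k:C+.09*np.array([np.cos(a-k*st),np.sin(a-k*st)])
for k in range(50):
  q=P(k+1)-P(k); print(f'[0,{q[1]:.4f},{q[0]:.4f},0,0]',end=',' if k%10<9 else '\n')
"
```

```text
time_s: 36.67
tcp_pos: [0.4473, 0.2967, 0.1067]
ee_rot: [[-0.002, 1.0, -0.0], [1.0, 0.002, 0.001], [0.001, -0.0, -1.0]]
contact_force: [-2.6, 2.2, 2.5]
opening: 0.273
gripper_force: 58.6
F [-2.6  2.2  2.5] M [0.36 0.28 0.  ] yaw 90.1 p [0.4473 0.2967 0.1067]
0.08820880763415838 143.5629798082809
[0,0.0102,0.0088,0,0],[0,0.0088,0.0102,0,0],[0,0.0072,0.0114,0,0],[0,0.0054,0.0124,0,0],[0,0.0035,0.0130,0,0],[0,0.0015,0.0134,0,0],[0,-0.0005,0.0135,0,0],[0,-0.0025,0.0132,0,0],[0,-0.0045,0.0127,0,0],[0,-0.0063,0.0119,0,0]
[0,-0.0081,0.0108,0,0],[0,-0.0096,0.0095,0,0],[0,-0.0109,0.0080,0,0],[0,-0.0120,0.0062,0,0],[0,-0.0128,0.0044,0,0],[0,-0.0133,0.0024,0,0],[0,-0.0135,0.0004,0,0],[0,-0.0134,-0.0016,0,0],[0,-0.0130,-0.0036,0,0],[0,-0.0123,-0.0055,0,0]
[0,-0.0114,-0.0073,0,0],[0,-0.0101,-0.0089,0,0],[0,-0.0087,-0.0103,0,0],[0,-0.0071,-0.0115,0,0],[0,-0.0053,-0.0124,0,0],[0,-0.0034,-0.0131,0,0],[0,-0.0014,-0.0134,0,0],[0,0.0007,-0.0135,0,0],[0,0.0027,-0.0132,0,0],[0,0.0046,-0.0127,0,0]
[0,0.0064,-0.0118,0,0],[0,0.0081,-0.0107,0,0],[0,0.0097,-0.0094,0,0],[0,0.0110,-0.0079,0,0],[0,0.0120,-0.0061,0,0],[0,0.0128,-0.0043,0,0],[0,0.0133,-0.0023,0,0],[0,0.0135,-0.0003,0,0],[0,0.0134,0.0017,0,0],[0,0.0130,0.0037,0,0]
[0,0.0123,0.0056,0,0],[0,0.0113,0.0074,0,0],[0,0.0101,0.0090,0,0],[0,0.0086,0.0104,0,0],[0,0.0070,0.0115,0,0],[0,0.0052,0.0125,0,0],[0,0.0032,0.0131,0,0],[0,0.0013,0.0134,0,0],[0,-0.0008,0.0135,0,0],[0,-0.0028,0.0132,0,0]
```

```bash
cat > r.py <<'E'
from h import *
s=probe_bus.observe(); d=np.array(s['tcp_pos'])[:2]-[.5183,.2443]; f=np.array(s['contact_force']); u=d/np.hypot(*d)
print("r",np.hypot(*d).round(4),"ang",np.degrees(np.arctan2(d[1],d[0])).round(1),"Fr",(f[:2]@u).round(1),"Ft",(f[:2]@[u[1],-u[0]]).round(1),"Fz",f[2].round(1),"z",s['tcp_pos'][2],"t",s['time_s'])
E
echo '{"ticks":[[0, 0.0102, 0.0088, 0, 0], [0, 0.0088, 0.0102, 0, 0], [0, 0.0072, 0.0114, 0, 0], [0, 0.0054, 0.0124, 0, 0], [0, 0.0035, 0.013, 0, 0]]}' > mv.in && python3 drive.py mv.in >/dev/null; python3 r.py
echo '{"ticks":[[0, 0.0015, 0.0134, 0, 0], [0, -0.0005, 0.0135, 0, 0], [0, -0.0025, 0.0132, 0, 0], [0, -0.0045, 0.0127, 0, 0], [0, -0.0063, 0.0119, 0, 0]]}' > mv.in && python3 drive.py mv.in>/dev/null; python3 r.py
```

```text
r 0.0873 ang 99.8 Fr -11.4 Ft -3.2 Fz 0.3 z 0.10597630626535076 t 37.0833
r 0.0886 ang 56.6 Fr -8.3 Ft -2.6 Fz 3.1 z 0.10578705472869407 t 37.5
```

```bash

echo '{"ticks":[[0, -0.0088, 0.0102, 0, 0], [0, -0.0096, 0.0095, 0, 0], [0, -0.0109, 0.008, 0, 0], [0, -0.012, 0.0062, 0, 0], [0, -0.0128, 0.0044, 0, 0]]}' > mv.in && python3 drive.py mv.in >/dev/null; python3 r.py
echo '{"ticks":[[0, -0.0133, 0.0024, 0, 0], [0, -0.0135, 0.0004, 0, 0], [0, -0.0134, -0.0016, 0, 0], [0, -0.013, -0.0036, 0, 0], [0, -0.0123, -0.0055, 0, 0]]}' > mv.in && python3 drive.py mv.in>/dev/null; python3 r.py
```

```text
r 0.0918 ang 12.9 Fr 1.5 Ft -3.8 Fz 4.7 z 0.1070727095334191 t 37.9167
r 0.0955 ang -29.2 Fr 8.6 Ft -2.3 Fz 5.3 z 0.1079034625783385 t 38.3333
```

```bash

echo '{"ticks":[[0, -0.0114, -0.0073, 0, 0], [0, -0.0101, -0.0089, 0, 0], [0, -0.0087, -0.0103, 0, 0], [0, -0.0071, -0.0115, 0, 0], [0, -0.0053, -0.0124, 0, 0]]}' > mv.in && python3 drive.py mv.in >/dev/null; python3 r.py
```

```text
r 0.0975 ang -70.0 Fr 17.2 Ft -2.8 Fz 5.4 z 0.10811597522900612 t 38.75
```

```bash
python3 -c "
import numpy as np
P=lambda p:np.array([np.cos(p),np.sin(p)])*(.0922+.0062*np.cos(p+np.radians(75)))
a=np.radians(-70)
for k in range(24):
  q=P(a-(k+1)*.15)-P(a-k*.15)
  if k<3: q+=P(a)/np.hypot(*P(a))*.001
  print(f'[0,{q[1]:.4f},{q[0]:.4f},0,0]',end=',' if k%6<5 else '\n')
"
```

```text
[0,-0.0049,-0.0138,0,0],[0,-0.0026,-0.0143,0,0],[0,-0.0003,-0.0144,0,0],[0,0.0030,-0.0144,0,0],[0,0.0052,-0.0137,0,0],[0,0.0072,-0.0126,0,0]
[0,0.0090,-0.0113,0,0],[0,0.0106,-0.0096,0,0],[0,0.0118,-0.0078,0,0],[0,0.0128,-0.0059,0,0],[0,0.0134,-0.0038,0,0],[0,0.0137,-0.0018,0,0]
[0,0.0136,0.0003,0,0],[0,0.0133,0.0023,0,0],[0,0.0127,0.0042,0,0],[0,0.0119,0.0059,0,0],[0,0.0108,0.0075,0,0],[0,0.0096,0.0089,0,0]
[0,0.0082,0.0101,0,0],[0,0.0067,0.0111,0,0],[0,0.0051,0.0119,0,0],[0,0.0034,0.0124,0,0],[0,0.0016,0.0128,0,0],[0,-0.0002,0.0129,0,0]
```

```bash

echo '{"ticks":[[0, -0.0049, -0.0138, 0, 0], [0, -0.0026, -0.0143, 0, 0], [0, -0.0003, -0.0144, 0, 0], [0, 0.003, -0.0144, 0, 0], [0, 0.0052, -0.0137, 0, 0], [0, 0.0072, -0.0126, 0, 0]]}' > mv.in && python3 drive.py mv.in >/dev/null; python3 r.py
```

```text
r 0.0969 ang -123.1 Fr -3.1 Ft -3.2 Fz 0.8 z 0.10691845776053165 t 39.25
```

```bash

echo '{"ticks":[[0, 0.009, -0.0113, 0, 0], [0, 0.0106, -0.0096, 0, 0], [0, 0.0118, -0.0078, 0, 0], [0, 0.0128, -0.0059, 0, 0], [0, 0.0134, -0.0038, 0, 0], [0, 0.0137, -0.0018, 0, 0]]}' > mv.in && python3 drive.py mv.in >/dev/null; python3 r.py
```

```text
r 0.0922 ang -174.9 Fr -11.2 Ft -2.8 Fz -0.8 z 0.1070517711286906 t 39.75
```

```bash

echo '{"ticks":[[0, 0.0136, 0.0009, 0, 0], [0, 0.0133, 0.0029, 0, 0], [0, 0.0127, 0.0046, 0, 0], [0, 0.0119, 0.0059, 0, 0], [0, 0.0108, 0.0075, 0, 0], [0, 0.0096, 0.0089, 0, 0]]}' > mv.in && python3 drive.py mv.in >/dev/null; python3 r.py
```

```text
r 0.0882 ang 134.7 Fr -11.5 Ft -3.4 Fz 0.2 z 0.10633768867036594 t 40.25
```

```bash

echo '{"ticks":[[0, 0.0082, 0.0101, 0, 0], [0, 0.0067, 0.0111, 0, 0], [0, 0.0051, 0.0119, 0, 0], [0, 0.0034, 0.0124, 0, 0], [0, 0.0016, 0.0128, 0, 0], [0, -0.0002, 0.0129, 0, 0]]}' > mv.in && python3 drive.py mv.in >/dev/null; python3 r.py
echo '{"ticks":[[0, -0.002, 0.0128, 0, 0], [0, 0, 0, 0, 0]]}' > mv.in && python3 drive.py mv.in >/dev/null; python3 r.py
```

```text
r 0.0874 ang 85.0 Fr -7.8 Ft -2.3 Fz 3.0 z 0.10574584109361425 t 40.75
r 0.0876 ang 75.5 Fr -6.0 Ft -0.1 Fz 3.2 z 0.10579507186681905 t 40.9167
```

```bash

echo '{"ticks":[[0, -0.0012, -0.0003, 0.0, 0], [0, 0, 0, 0, 0], [1, 0, 0, 0, 0], [1, 0, 0, 0, 0], [1, 0, 0, 0, 0], [1, 0, 0, -0.02, 0], [1, 0, 0, -0.04, 0], [1, 0, 0, -0.04, 0], [1, 0, 0, -0.03, 0]]}' > mv.in && python3 drive.py mv.in
echo '{"ticks":[[1, 0, -0.03, -0.02, 0], [1, 0, -0.04, 0, 0], [1, 0, -0.04, 0, 0], [1, 0, -0.04, 0, 0], [1, 0, -0.04, 0, 0], [1, 0, -0.04, 0, 0], [1, 0, -0.03, 0, 0], [1, 0, 0, 0, 0]]}' > mv.in && python3 drive.py mv.in
python3 -c "
from h import *
o=np.zeros((400,800,3),np.uint8)
c=optics.read_camera('top'); o[:,:400]=cv2.resize(c['frame'][170:270,190:290],(400,400),interpolation=cv2.INTER_CUBIC)
s=optics.read_camera('side'); o[:,400:]=cv2.resize(s['frame'][185:285,220:320],(400,400),interpolation=cv2.INTER_CUBIC)
cv2.imwrite('pics/end.png',o[:,:,::-1])
q,_=blob(s,(40,50,20),(90,255,255),(258,231,278,244));print(q,proj(s,(.5183,.2443,.124)))"
```

```text
time_s: 41.67
tcp_pos: [0.5389, 0.33, 0.2398]
ee_rot: [[-0.003, 1.0, 0.003], [1.0, 0.003, 0.001], [0.001, 0.003, -1.0]]
contact_force: [1.1, 0.2, 0.5]
opening: 1.001
gripper_force: 0.0
time_s: 42.33
tcp_pos: [0.2739, 0.3288, 0.257]
ee_rot: [[-0.006, 1.0, -0.001], [1.0, 0.006, 0.001], [0.001, -0.001, -1.0]]
contact_force: [-0.3, 0.1, 0.9]
opening: 1.003
gripper_force: 0.0
[266.32352941 238.97058824] [267.47257175 238.93593127]
```

View pics/end.png

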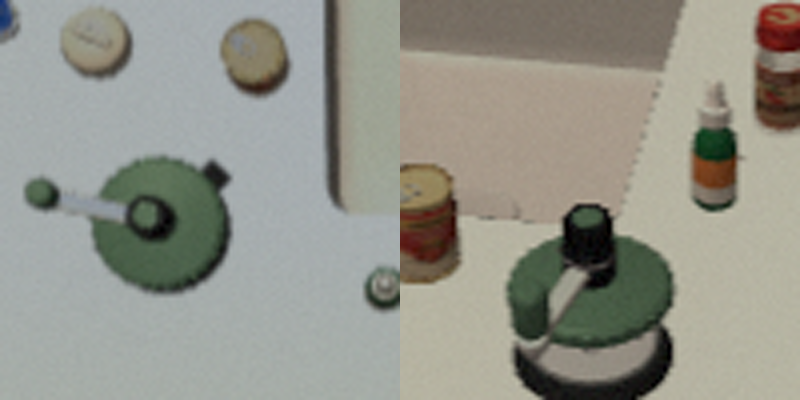

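The crank sits home: its cap top is at side (266,239), and the knob points along +y at about 75°, just past the starting angle after a full turn. The jar, dropper, tin and timer are all standing, and the robot is clear. I'm handing in now.

```bash
python3 -c "
from cell import manip, optics, probe_bus
print(manip.close_job())"
```

```text
the job is handed in; nothing more can be done
None
```

I moved the red-capped jar clear of the swing, fitted the crank fully home after freeing a jam partway down, turned it a full turn clockwise by the knob, let go, and handed the job in at about 42 s; no verdict came back.

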